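# Turn a tin lid over on the turnover ramp

## Task

One of the two loose tin lids lies on its back, hollow side up. Pick it up and, holding it level, let it fall onto the upper edge of the turnover ramp so that it flips over the edge by itself and comes to rest in the tray below, hollow side down. Do not turn it with the fingers or touch it again once it has turned, and leave the other lid and the tape roll where they are.

Things in the scene. Friction and masses are not known exactly. Their poses are not given: they have to be found in the camera images.
- lid_center (a point): the lid to turn over: round gold-lacquered tin lid, 60 mm across, 10 mm high, 40 g, flat panel below, hollow with a 3 mm thick skirt above. It lies hollow side up on the table. Point: its centre, 5 mm over the table; its z axis points out of the hollow side (up now, down at the end). Grip it across its diameter from above, any yaw, fingertips 1 to 3 mm over the table.
- lid_ok_center (a point): the other lid, same size, already lying hollow side down (flat panel up); leave it alone. Point at its centre, 5 mm over the table.
- tape: white tape roll, 68 mm across, 24 mm high, lying flat; leave it alone. Origin at the centre of its underside.
- stand: turnover stand of bare sheet aluminium, fixed. Origin on the table below the ramp's upper edge; x points from the edge to the tray, y along the edge. The ramp climbs from x = -105 mm to the edge at x = 0. Below the edge lies a tray 130 mm wide, side walls 56 mm high; its floor falls from 32 mm high at x = -33 mm (back wall) to 8 mm at the end stop (34 mm high) at x = 132 mm.
- edge_mid (a point): middle of the ramp's rounded upper edge (130 mm long), on top of it, 122 mm over the table; axes as the stand's. A lid held level with its centre 15 mm out from here on the tray side (+x) and its underside about 60 mm above the edge turns half over and drops into the tray when the fingers open quickly: its near half strikes the edge.

How it is judged:
By the outcome, as a careful person would: the job done as asked, in the order asked, and still so for the second after the job is handed in, with the robot touching nothing.
It also fails if it takes over 29 s, if anything falls off the work surface, if the arm or the gripper's body presses on something with over 40 N, if the wrist force passes 120 N, or if a joint passes its speed limit or range.

## Robot

A 7-joint arm with a two-finger parallel gripper is mounted at the origin on the work surface; the furniture and walls round the work are solid. World frame = base frame: x ahead of the robot, y to its left, z up, the work surface at z = 0. Lengths are in m, angles in rad, forces in N, time in s.
With the tool pointing down it reaches from about 0.35 to 0.9 m from the base axis. Payload 19.9 kg.
Tool frame: the origin (TCP) lies between the finger pads; the fingertips stand 22 mm ahead of it and the grasp point (between the pads) lies 3 mm ahead of it; z points along the fingers, y is the line along which they close (so a half turn about z gives the same grasp; the last joint's range is limited). The gripper opens to 85 mm and grips with 20 to 120 N. Pads are 22 mm wide; open, the fingers measure 114 mm over their backs; the gripper's body (76 mm by 85 mm) begins 54 mm behind the grasp point. The pads swing forward as they close: fully open they stand 13 mm farther back than shut.
Start: joints at [-1.175, 0.417, -0.01, 1.614, 0.005, 1.111, -0.053], TCP at [0.265, 0.566, 0.253] pointing down, gripper open.
Joint ranges: [-2.81, 2.81], [-0.39, 2.02], [-1.27, 1.25], [0.06, 2.57], [-1.19, 4.33], [0.19, 2], [-2.82, 2.82]. Speed limits (rad/s): [1.89, 1.89, 2.39, 2.39, 3.01, 3.01, 3.01].

## Interface

Orientations are given as a rotation vector (axis times angle).
In Python, from plant import read_state, camera, camera_model, sign_off, regions_of gives the robot as it stands. The module is installed in compiled form; this text tells all that it offers.
- The arm moves only by the tool carry_out, never from a script. Its argument "moves" is a list that holds one entry, the list of rows, each a list of 7 numbers: the turn, a rotation vector about the tool's x, y, z in rad, then the shift along the tool's x, y, z in cm, then the finger opening in cm, from 0 to 8.54. A call has 1 to 8 rows; each row shifts and turns the commanded pose from where the row before left it, along the tool's axes as they then stand; what a row does not reach is not made up. A row lasts 1/12 s, in which the tool goes at most 41.7 mm and 7.16 degrees, less where a joint would pass 70% of its speed; a pose out of reach is approached as far as the arm can. A call with a gripper value outside its range is refused whole. The fingers move at their own pace and stop on an object; the grip force is fixed at half the most. Time passes only in rows, so rows that do not move let the fingers close. It gives the time, the measured TCP pose, the force, the opening and the grip force at its end, in the units of the state.
- read_state(): the state, without advancing time (a new reading comes with each control period).
- camera(name): name is "side" or "top"; returns the picture (400x640x3 uint8, red, green, blue); there is no depth.
- camera_model(name): a dict with "camera_matrix" (3x3 intrinsics, pixels), "R" (3x3) and "t" (3): a world point X has camera coordinates R X + t. Camera axes: x right, y down, z forward; pixel columns grow to the right and rows downward; lengths in m; the calibration is good to about 2 mm. A picture is of the moment at which its call begins. camera_model takes no time and is no camera call.
- sign_off(): hands the job in; it is judged then, once.
Trained networks look in the newest picture that a camera, given by its name, has taken for a name from the list of things; names that differ only in an ending like _2 or _b are one class to them, and where a whole thing is asked for, a point or a joint stands for the part that bears it (a point fixed in the world has none). Each returns a list of dicts, best first, with "p" (0 to 1); they miss things now and then, are a little off and sometimes report something else, mostly with a low value. They report only what shows in the picture. A call takes as long as a camera call.
- regions_of(camera, query): "pixels" (400x640 bool, what is visible of it) and "extent" ([left, top, width, height] in pixels, round what is visible of it).
The state is a dict: "time": time; "joint_positions": joint angles; "qvel": joint speeds; "effort": joint torques, N m; "ee_pos": TCP position; "ee_rot": TCP orientation; "contact_force": force on the tool from outside, world axes, zero at the start; "torque": the same for the moment, N m; "finger_gap": finger opening in m; "gripper_force": force on a finger pad.
Only numpy, scipy, OpenCV 4.12 (cv2) and the standard library are available. Lean on these libraries where they do the work, as an engineer would, in place of code of your own. Each camera call takes 0.05 s, during which the arm holds its last target. There are 200 camera calls.

## Working session

There is one attempt and no reset: what is moved stays moved. The work goes in short steps, Python scripts to look and compute and a tool call to move; the robot and the scene stay as the last step left them, time stands still between calls to the robot, and variables do not carry over. Pictures are saved under pics/ and viewed, at most 10 in all, crops included, and the job is handed in when it is done.

Besides the shell and the picture viewer there is one more tool, called by a JSON object that holds its "method" and its "body", one argument or row to a line. carry_out: Moves the arm, as the interface text tells. Its arguments: {"type":"object","properties":{"moves":{"type":"array","items":{"type":"array","items":{"type":"array","items":{"type":"number"}}}}},"required":["moves"]}

```bash
mkdir -p pics; cat > h.py <<'E'
import numpy as np, cv2
from plant import *
def ray(name,uv,z):
    m=camera_model(name);K,R,t=[np.array(m[k]) for k in("camera_matrix","R","t")]
    d=R.T@np.linalg.inv(K)@np.array([uv[0],uv[1],1.]);c=-R.T@t
    return c+d*(z-c[2])/d[2]
def proj(name,X):
    m=camera_model(name);K,R,t=[np.array(m[k]) for k in("camera_matrix","R","t")]
    p=K@(R@np.array(X)+t);return p[:2]/p[2]
E
python3 - <<'E'
from h import *
for n in("top","side"):
    im=camera(n);cv2.imwrite(f"pics/{n}0.png",im[:,:,::-1])
    m=camera_model(n);print(n,-np.array(m["R"]).T@m["t"])
    for q in("lid_center","lid_ok_center","tape","stand"):
        for r in regions_of(n,q):
            ys,xs=np.nonzero(r["pixels"]);c=(xs.mean(),ys.mean())
            print(q,round(r["p"],2),r["extent"],np.round(c,1),np.round(ray(n,c,.005),3))
s=read_state();print(s["time"],s["ee_pos"],s["ee_rot"],s["finger_gap"])
E
```

```text
top [0.30924341 0.01070608 1.15182739]
lid_center 0.67 [349.9, 160.1, 28.8, 20.1] [364.5 170.8] [ 0.589 -0.096  0.005]
lid_ok_center 0.86 [336.5, 216.7, 27.0, 24.0] [347.4 228. ] [ 0.455 -0.052  0.005]
tape 0.95 [396.3, 206.8, 31.2, 33.0] [412.1 223.9] [ 0.461 -0.2    0.005]
stand 0.95 [159.2, 147.5, 109.7, 78.9] [213.9 186.7] [0.56  0.255 0.005]
side [ 0.38069793 -0.71506599  0.75733507]
lid_center 0.83 [344.3, 256.7, 29.1, 30.4] [356.7 270.4] [ 0.589 -0.095  0.005]
lid_ok_center 0.75 [276.9, 252.3, 26.0, 19.7] [288.9 262.3] [ 0.455 -0.051  0.005]
tape 0.65 [278.7, 298.5, 43.0, 39.1] [302.  318.7] [ 0.46  -0.193  0.005]
tape 0.57 [275.1, 252.5, 27.8, 22.2] [288.9 262.2] [ 0.455 -0.051  0.005]
stand 0.97 [278.2, 130.7, 75.9, 75.5] [314.  166.9] [0.563 0.264 0.005]
0.5 [0.26496211 0.56602844 0.25321918] [ 6.82192698e-01  3.06658876e+00 -2.16917102e-04] 0.08556729304290851
```

View pics/top0.png

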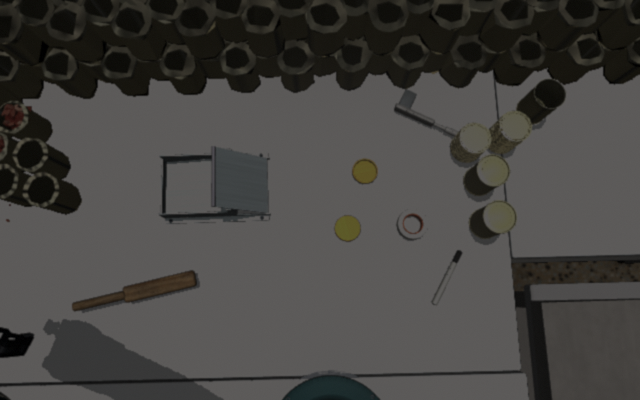

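View pics/side0.png

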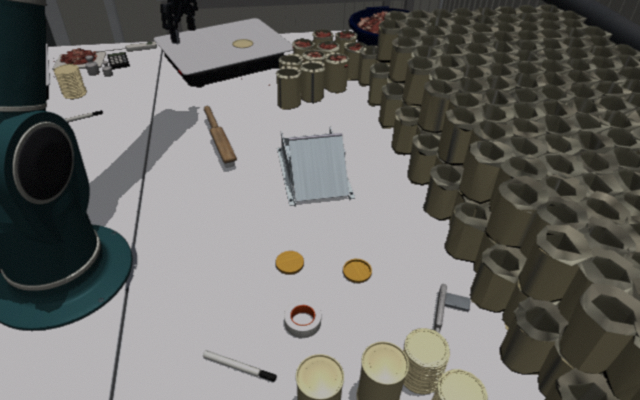

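The pictures show the candidate lids at top (364,171) and (347,228), and the stand at (214,187) with its ramp edge near column 212 and the tray on its left. I'll enlarge these.

```bash
python3 - <<'E'
from h import *
a=cv2.imread("pics/top0.png");b=cv2.imread("pics/side0.png")
c1=cv2.resize(a[140:230,150:280],None,fx=6,fy=6,interpolation=cv2.INTER_CUBIC)
cv2.imwrite("pics/c1.png",np.clip(c1*1.6,0,255))
s=cv2.resize(b[120:210,270:360],(400,400),interpolation=cv2.INTER_CUBIC)
l=cv2.resize(b[240:290,265:385],(400,167),interpolation=cv2.INTER_CUBIC)
o=np.zeros((400,800,3),np.uint8);o[:,:400]=s;o[:167,400:]=l
cv2.imwrite("pics/c2.png",np.clip(o*1.5,0,255))
E
```

```text
[ WARN:0@0.229] global loadsave.cpp:1063 imwrite_ Unsupported depth image for selected encoder is fallbacked to CV_8U.
```

View pics/c1.png

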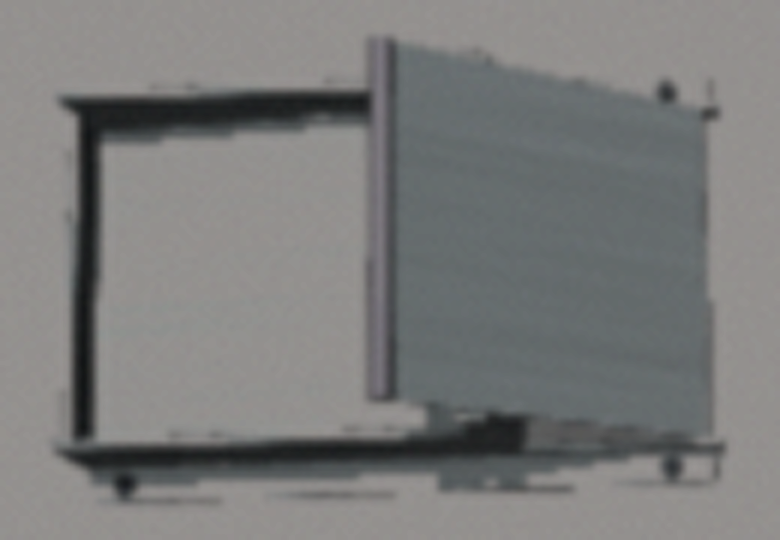

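View pics/c2.png

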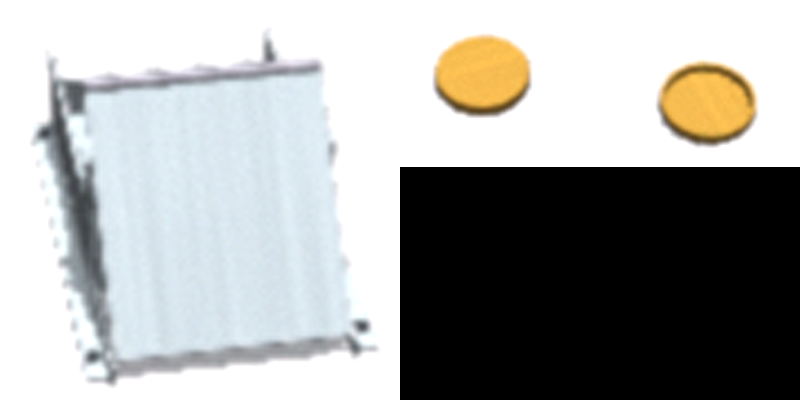

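The left lid (side (289,262)) has its panel up and the right one (side (357,270)) is hollow up, so the right one is the target. The ramp's edge runs in top from about (213.2,145.9) to (213.2,206.2), and in side from (288,138.5) to (341.6,134).

```bash
python3 - <<'E'
from h import *
from scipy.spatial.transform import Rotation as Ro
A=[ray("top",p,.122) for p in((213.2,145.9),(213.2,206.2))]
B=[ray("side",p,.122) for p in((341.6,134),(288.1,138.5))]
for P in(A,B):
    d=P[0]-P[1];print(np.round(P,4),np.linalg.norm(d),np.degrees(np.arctan2(d[1],d[0])),(P[0]+P[1])/2)
# end stop top corners, z .034 ; ramp foot
for uv,z in(((150+88/6,140+103/6),.056),((150+88/6,140+450/6),.056),((150+705/6,140+110/6),0.0),((150+712/6,140+437/6),0.)):print(ray("top",uv,z))
s=read_state();print(Ro.from_rotvec(s["ee_rot"]).as_matrix().round(3))
E
```

```text
[[0.623  0.2332 0.122 ]
 [0.493  0.2313 0.122 ]] 0.13001297260983874 0.8229383429624825 [0.55799124 0.23222836 0.122     ]
[[0.623  0.2307 0.122 ]
 [0.4935 0.2307 0.122 ]] 0.12948099297911178 -0.020407923630413535 [0.55822304 0.23072172 0.122     ]
[0.61962475 0.35640451 0.056     ]
[0.4878092  0.35215719 0.056     ]
[0.62628533 0.13069749 0.        ]
[0.49590574 0.1287279  0.        ]
[[-0.906  0.424  0.   ]
 [ 0.424  0.906 -0.   ]
 [-0.    -0.    -1.   ]]
```

{"method": "carry_out", "body": {
  "moves": [
    [[0,0,0.112,0,0,0,7],[0,0,0.112,0,0,0,7],[0,0,0.112,0,0,0,7],[0,0,0.112,0,0,0,7],[0,0,0.112,0,0,0,7],[0,0,0.112,0,0,0,7],[0,0,0.112,0,0,0,7],[0,0,0.112,0,0,0,7]]
  ]
}}

```text
time: 1.17
ee_pos: [0.2649, 0.566, 0.2533]
ee_rot: [1.95, 2.463, 0.0]
contact_force: [-0.8, 0.8, 0.2]
finger_gap: 0.0701
gripper_force: 0.0
```

{"method": "carry_out", "body": {
  "moves": [
    [[0,0,0.112,0,0,0,7],[0,0,0.112,0,0,0,7],[0,0,0,-3.7,1.8,0,7],[0,0,0,-3.7,1.8,0,7],[0,0,0,-3.7,1.8,0,7],[0,0,0,-3.7,1.8,0,7],[0,0,0,-3.7,1.8,0,7],[0,0,0,-3.7,1.8,0,7]]
  ]
}}

```text
time: 1.83
ee_pos: [0.3763, 0.3436, 0.2535]
ee_rot: [-2.207, -2.236, -0.001]
contact_force: [0.9, 0.4, -0.2]
finger_gap: 0.0699
gripper_force: 0.0
```

{"method": "carry_out", "body": {
  "moves": [
    [[0,0,0,-3.6,1.8,0,7],[0,0,0,-3.6,1.8,0,7],[0,0,0,-3.6,1.8,0,7],[0,0,0,-3.6,1.8,0,7],[0,0,0,-3.6,1.8,0,7],[0,0,0,-3.6,1.8,0,7],[0,0,0,-3.6,1.8,0,7],[0,0,0,-3.6,1.8,0,7]]
  ]
}}

```text
time: 2.5
ee_pos: [0.5241, 0.0575, 0.2536]
ee_rot: [2.206, 2.236, 0.001]
contact_force: [0.8, 1.6, 0.4]
finger_gap: 0.07
gripper_force: 0.0
```

{"method": "carry_out", "body": {
  "moves": [
    [[0,0,0,-3.4,1.6,0.5,7],[0,0,0,-3.4,1.6,1.0,7],[0,0,0,-3.4,1.6,1.0,7],[0,0,0,-3.4,1.6,1.0,7],[0,0,0,-1.3,0.6,3,7],[0,0,0,0,0,3.5,7],[0,0,0,0,0,3.5,7],[0,0,0,0,0,1.8,7]]
  ]
}}

```text
time: 3.17
ee_pos: [0.594, -0.0888, 0.0965]
ee_rot: [-2.206, -2.233, 0.004]
contact_force: [-0.2, 1.5, 0.0]
finger_gap: 0.0701
gripper_force: 0.0
```

{"method": "carry_out", "body": {
  "moves": [
    [[0,0,0,-0.7,-0.5,0,7],[0,0,0,0,0,2.5,7],[0,0,0,0,0,2.5,7],[0,0,0,0,0,0,7],[0,0,0,0,0,0,7]]
  ]
}}

```text
time: 3.58
ee_pos: [0.5904, -0.0963, 0.0512]
ee_rot: [-2.207, -2.235, 0.001]
contact_force: [0.8, 0.3, 0.6]
finger_gap: 0.07
gripper_force: 0.0
```

```bash
python3 - <<'E'
from h import *
b=camera("side");a=camera("top");s=read_state();print(s["ee_pos"],s["joint_positions"])
print(s["time"],np.array(camera_model("side")["camera_matrix"])[0,0],[proj("side",s["ee_pos"]-np.array([0,0,z])) for z in(0,.022)])
c=np.array([[0,0],[0,0]])
for n in("side","top"):
  for r in regions_of(n,"lid_center"):
    ys,xs=np.nonzero(r["pixels"]);print(n,r["p"],r["extent"],ray(n,(xs.mean(),ys.mean()),.005))
o=cv2.resize(b[190:290,300:420],(720,600),interpolation=cv2.INTER_CUBIC)
cv2.imwrite("pics/d.png",o[:,:,::-1])
E
```

```text
[ 0.59146955 -0.09620184  0.05243175] [-0.21883187  0.67055996  0.43804523  1.82401269 -0.40438371  0.73402809
  0.45287866]
3.6833 479.4135678432606 [array([359.74294426, 254.8717246 ]), array([358.90647184, 262.2816314 ])]
side 0.6 [342.2, 259.8, 31.7, 24.6] [ 0.58980251 -0.09514207  0.005     ]
```

View pics/d.png

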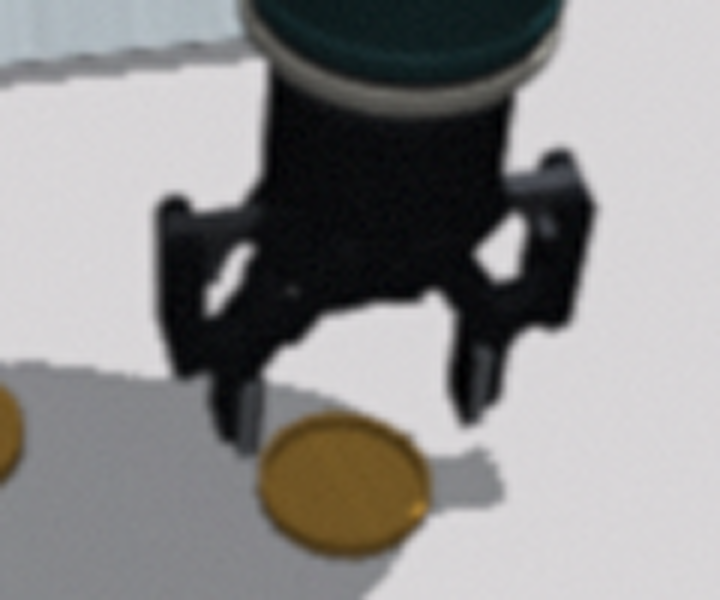

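The fingertips, at crop (240,450) and (468,420), straddle the lid centred at (345,485) and still stand well above it. They look about 15 mm ahead of the TCP at this opening, so I'll go down carefully.

{"method": "carry_out", "body": {
  "moves": [
    [[0,0,0,0.1,-0.1,1.0,7],[0,0,0,0,0,1.0,7],[0,0,0,0,0,0.6,7],[0,0,0,0,0,0.5,7],[0,0,0,0,0,0,7],[0,0,0,0,0,0,7]]
  ]
}}

```text
time: 4.28
ee_pos: [0.5893, -0.095, 0.0189]
ee_rot: [-2.207, -2.235, 0.001]
contact_force: [-0.3, -0.2, -1.3]
finger_gap: 0.0701
gripper_force: 0.0
```

```bash
python3 - <<'E'
from h import *
b=camera("side");s=read_state();print(s["ee_pos"],s["contact_force"])
o=cv2.resize(b[210:290,310:410],(800,640),interpolation=cv2.INTER_CUBIC)[:600]
cv2.imwrite("pics/e.png",o[:,:,::-1])
E
```

```text
[ 0.58957167 -0.09499049  0.01926197] [-0.51044868  0.09017415  0.52534191]
```

View pics/e.png

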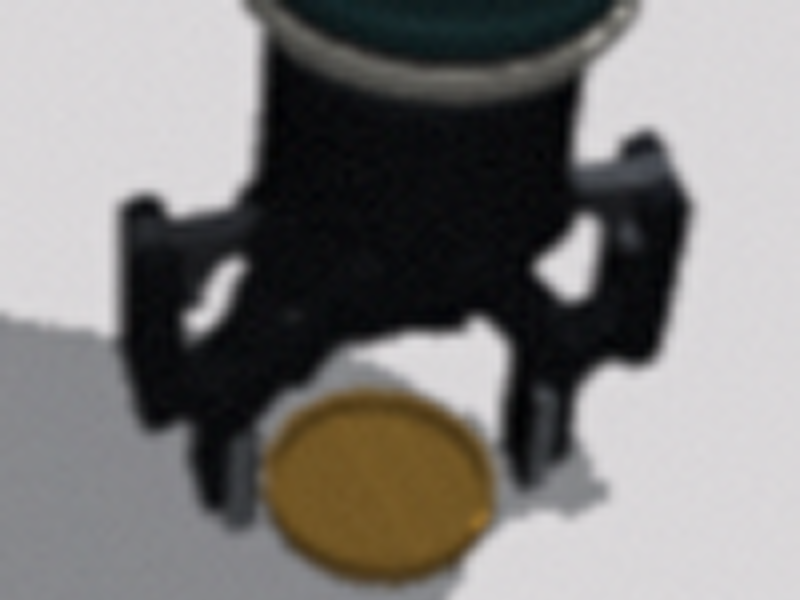

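The fingertips, at crop (240,520) and (525,480), straddle the lid at (380,485) symmetrically, with no contact force. I'll close.

{"method": "carry_out", "body": {
  "moves": [
    [[0,0,0,0,0,0.1,5],[0,0,0,0,0,0,5],[0,0,0,0,0,0,5],[0,0,0,0,0,0,5],[0,0,0,0,0,0,5],[0,0,0,0,0,0,5]]
  ]
}}

```text
time: 4.83
ee_pos: [0.5899, -0.095, 0.0195]
ee_rot: [2.207, 2.235, 0.001]
contact_force: [-5.4, 0.8, 16.3]
finger_gap: 0.0572
gripper_force: 60.1
```

{"method": "carry_out", "body": {
  "moves": [
    [[0,0,0,0,0,-0.2,5],[0,0,0,0,0,-0.5,5],[0,0,0,0,0,-2,5],[0,0,0,0,0,-3.5,5],[0,0,0,0,0,-3.5,5],[0,0,0,0,0,0,5],[0,0,0,0,0,0,5]]
  ]
}}

```text
time: 5.42
ee_pos: [0.5906, -0.0948, 0.1176]
ee_rot: [2.205, 2.234, 0.004]
contact_force: [-0.1, -0.6, -0.7]
finger_gap: 0.0571
gripper_force: 64.0
```

```bash
python3 - <<'E'
from h import *
b=camera("side");s=read_state();print(s["time"],s["ee_pos"],s["contact_force"],s["finger_gap"],s["gripper_force"])
o=cv2.resize(b[180:290,310:420],(600,600),interpolation=cv2.INTER_CUBIC)[:600]
cv2.imwrite("pics/f.png",o[:,:,::-1])
E
```

```text
5.4667 [ 0.5898102  -0.09457425  0.11604386] [-0.0899108  -0.19762129 -0.97686591] 0.05707802246561966 64.02652798220515
```

View pics/f.png

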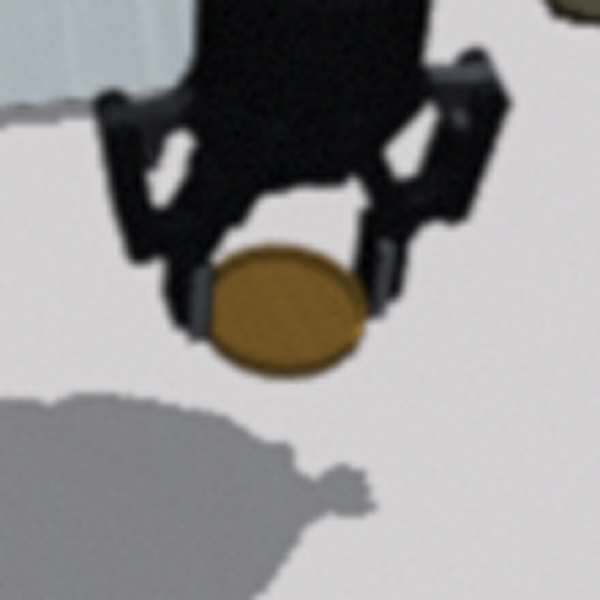

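The lid is held and lifted; its rim ellipse at crop (287,311) looks level between the pads. Next I'll measure where its centre sits relative to the TCP.

```bash
python3 - <<'E'
from h import *
s=read_state();print(s["time"],s["ee_pos"],ray("side",(362.6-.4,236.9-.4),.102)-s["ee_pos"])
for r in regions_of("side","lid_center"):
    e=r["extent"];ys,xs=np.nonzero(r["pixels"]);print(r["p"],e,xs.mean(),ys.mean(),ray("side",(xs.mean(),ys.mean()),.102)-s["ee_pos"],ray("side",(e[0]+e[2]/2,e[1]+e[3]/2),.102)-s["ee_pos"])
E
```

```text
5.4667 [ 0.5898102  -0.09457425  0.11604386] [ 0.00311014  0.00037303 -0.01404386]
0.58 [349.3, 225.8, 31.2, 27.4] 361.625 236.99679487179486 [ 0.00168614 -0.00074926 -0.01404386] [ 0.00622576 -0.00826661 -0.01404386]
0.33 [277.4, 131.2, 68.2, 74.8] 311.77188655980274 166.52207151664612 [-0.05492478  0.23475592 -0.01404386] [-0.05684274  0.22721125 -0.01404386]
```

{"method": "carry_out", "body": {
  "moves": [
    [[0,0,0,0,0,-3,5],[0,0,0,0,0,-3,5],[0,0,0,0,0,-3,5],[0,0,0,2,-0.1,-1,5],[0,0,0,2.5,-0.3,0,5],[0,0,0,2.5,-0.3,0,5],[0,0,0,2.5,-0.3,0,5],[0,0,0,2.5,-0.3,0,5]]
  ]
}}

```text
time: 6.18
ee_pos: [0.5743, 0.0262, 0.2142]
ee_rot: [-2.206, -2.235, 0.003]
contact_force: [0.2, 0.6, -0.2]
finger_gap: 0.0565
gripper_force: 64.3
```

{"method": "carry_out", "body": {
  "moves": [
    [[0,0,0,2.5,-0.3,0,5],[0,0,0,2.5,-0.3,0,5],[0,0,0,2.5,-0.3,0,5],[0,0,0,2.5,-0.3,0,5],[0,0,0,2.5,-0.3,0,5],[0,0,0,2.5,-0.3,0,5],[0,0,0,2.0,-0.3,0,5],[0,0,0,0,0,0,5]]
  ]
}}

```text
time: 6.85
ee_pos: [0.5503, 0.1993, 0.2138]
ee_rot: [-2.2, -2.24, 0.002]
contact_force: [0.2, -0.6, -0.2]
finger_gap: 0.057
gripper_force: 64.3
```

{"method": "carry_out", "body": {
  "moves": [
    [[0,0,0,2,0.4,-0.1,5],[0,0,0,1.7,0.4,0,5],[0,0,0,1.0,0,0.6,5],[0,0,0,0,0,0.6,5],[0,0,0,0,0,0,5],[0,0,0,0,0,0,5],[0,0,0,0,0,0,5]]
  ]
}}

```text
time: 7.43
ee_pos: [0.5592, 0.2405, 0.2042]
ee_rot: [2.208, 2.234, -0.001]
contact_force: [1.1, 0.4, -0.5]
finger_gap: 0.0567
gripper_force: 64.3
```

```bash
python3 - <<'E'
from h import *
b=camera("side");a=camera("top");s=read_state();print(s["time"],s["ee_pos"],s["ee_rot"])
P=s["ee_pos"]-np.array([0,0,.0145]);print(proj("side",P),ray("side",proj("side",P),.122))
for r in regions_of("side","lid_center"):
    ys,xs=np.nonzero(r["pixels"]);print(r["p"],r["extent"],ray("side",(xs.mean(),ys.mean()),P[2])-P)
o=cv2.resize(b[90:210,260:380],(600,600),interpolation=cv2.INTER_CUBIC)
cv2.imwrite("pics/g.png",o[:,:,::-1])
E
```

```text
7.5333 [0.55935419 0.24103109 0.20452528] [2.20792419e+00 2.23457753e+00 1.88966031e-04]
[315.23386324 108.89198809] [0.5807766  0.35567529 0.122     ]
0.86 [303.0, 103.7, 26.5, 15.9] [-1.14990002e-03 -2.19275796e-03 -2.77555756e-17]
```

View pics/g.png

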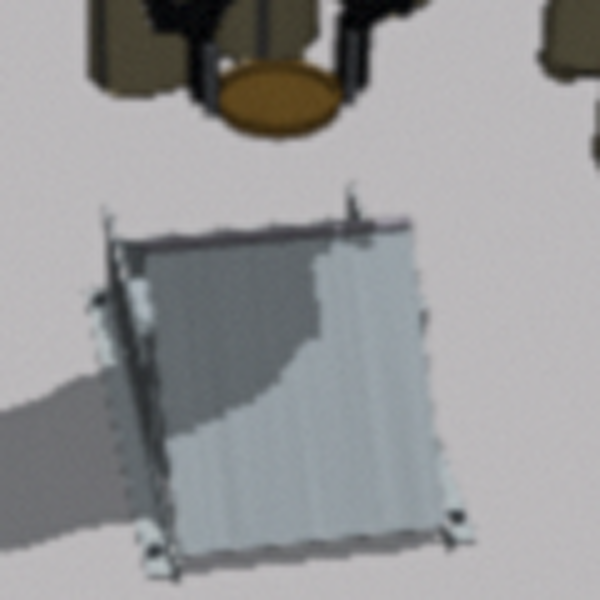

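The lid is level over the edge, at crop (278,98); the edge runs from (130,243) to (410,225). It needs 6 mm more towards the tray and 3 mm down.

{"method": "carry_out", "body": {
  "moves": [
    [[0,0,0,0.6,-0.1,0.3,5],[0,0,0,0,0,0,5],[0,0,0,0,0,0,5],[0,0,0,0,0,0,5]]
  ]
}}

```text
time: 7.92
ee_pos: [0.558, 0.2479, 0.2012]
ee_rot: [2.207, 2.236, -0.0]
contact_force: [-0.2, 0.0, -0.5]
finger_gap: 0.0572
gripper_force: 64.3
```

```bash
python3 - <<'E'
from h import *
P=[]
for i in range(3):
    camera("side");P.append(read_state()["ee_pos"])
print(np.mean(P,0),read_state()["time"],read_state()["qvel"].round(4) if hasattr(read_state()["qvel"],"round") else "")
for r in regions_of("side","lid_center"):
    ys,xs=np.nonzero(r["pixels"]);print(r["p"],ray("side",(xs.mean(),ys.mean()),.1875))
E
```

```text
[0.55815102 0.24774836 0.20132654] 8.0667 [-0.0012 -0.0021 -0.0011  0.0009 -0.0009  0.001   0.0011]
0.8 [0.55801637 0.24579293 0.1875    ]
0.46 [ 0.44121648 -0.31902733  0.1875    ]
```

{"method": "carry_out", "body": {
  "moves": [
    [[0,0,0,0,0,0,8.54],[0,0,0,0,0,0,8.54],[0,0,0,0,0,0,8.54],[0,0,0,0,0,0,8.54],[0,0,0,0,0,-2,8.54],[0,0,0,0,0,-3,8.54],[0,0,0,-2,0,-3,8.54],[0,0,0,-3,0,-2,8.54]]
  ]
}}

```text
time: 8.78
ee_pos: [0.5588, 0.1998, 0.3036]
ee_rot: [2.202, 2.24, 0.003]
contact_force: [1.2, -0.8, 0.6]
finger_gap: 0.0851
gripper_force: 0.0
```

{"method": "carry_out", "body": {
  "moves": [
    [[0,0,0,-4,0,0,8.54],[0,0,0,-4,0,0,8.54],[0,0,0,-4,0,0,8.54],[0,0,0,-4,0,0,8.54],[0,0,0,-4,0,0,8.54],[0,0,0,-3,0,0,8.54],[0,0,0,0,0,0,8.54],[0,0,0,0,0,0,8.54]]
  ]
}}

```text
time: 9.45
ee_pos: [0.5616, -0.0341, 0.3015]
ee_rot: [2.21, 2.232, 0.0]
contact_force: [-0.3, 0.2, -0.5]
finger_gap: 0.0854
gripper_force: 0.0
```

```bash
python3 - <<'E'
from h import *
a=camera("top");b=camera("side");s=read_state();print(s["time"],s["ee_pos"],s["finger_gap"])
for n in("top","side"):
  for q in("lid_center","tape"):
    for r in regions_of(n,q):
      ys,xs=np.nonzero(r["pixels"]);print(n,q,r["p"],r["extent"],ray(n,(xs.mean(),ys.mean()),.005))
o=np.zeros((450,800,3),np.uint8)
o[:,:400]=cv2.resize(a[140:230,150:230],(400,450),interpolation=cv2.INTER_CUBIC)
o[:,400:]=cv2.resize(b[120:210,270:350],(400,450),interpolation=cv2.INTER_CUBIC)
cv2.imwrite("pics/k.png",np.clip(o[:,:,::-1]*1.5,0,255).astype(np.uint8))
E
```

```text
9.55 [ 0.56181158 -0.0314598   0.30126427] 0.08522656653217633
top lid_center 0.87 [196.3, 173.8, 12.6, 24.2] [0.56364945 0.27619404 0.005     ]
top tape 0.77 [396.8, 208.7, 33.9, 29.3] [ 0.45992543 -0.2006082   0.005     ]
side tape 0.57 [282.1, 300.0, 39.5, 36.3] [ 0.46174959 -0.19287366  0.005     ]
```

View pics/k.png

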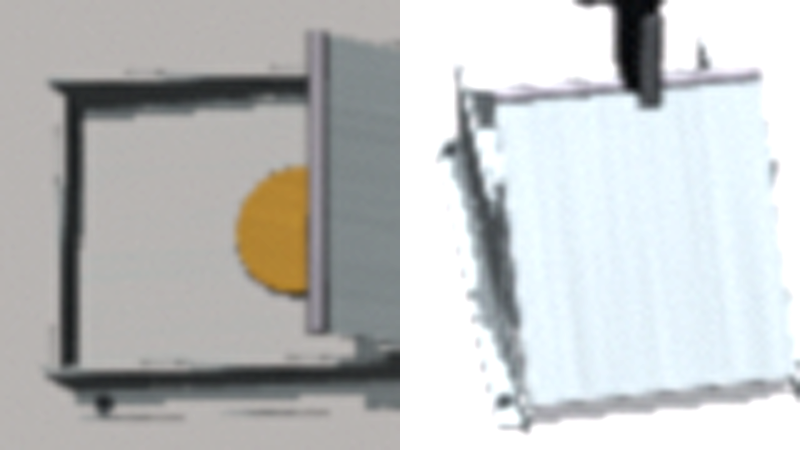

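In the top crop, the lid lies in the tray at (272,230), partly under the ramp's edge, with its plain panel visible and no rim ring. I'll wait a second, then check that it is at rest and compare its look with the first picture.

{"method": "carry_out", "body": {
  "moves": [
    [[0,0,0,0,0,0,8.54],[0,0,0,0,0,0,8.54],[0,0,0,0,0,0,8.54],[0,0,0,0,0,0,8.54],[0,0,0,0,0,0,8.54],[0,0,0,0,0,0,8.54],[0,0,0,0,0,0,8.54],[0,0,0,0,0,0,8.54]]
  ]
}}

```text
time: 10.42
ee_pos: [0.5617, -0.0322, 0.3013]
ee_rot: [2.207, 2.236, -0.0]
contact_force: [-0.2, -0.2, 0.2]
finger_gap: 0.0855
gripper_force: 0.0
```

```bash
python3 - <<'E'
from h import *
a=camera("top")
for r in regions_of("top","lid_center"):print(r["p"],r["extent"])
a0=cv2.imread("pics/top0.png")[:,:,::-1]
f=lambda i:cv2.resize(i,(400,400),interpolation=cv2.INTER_CUBIC)
o=np.hstack([f(a[168:208,180:220]),np.vstack([cv2.resize(a0[150:190,345:385],(200,200)),cv2.resize(a0[208:248,328:368],(200,200))])])
cv2.imwrite("pics/m.png",np.clip(o[:,:,::-1]*1.5,0,255).astype(np.uint8))
E
```

```text
0.59 [196.9, 175.1, 16.0, 22.8]
```

View pics/m.png

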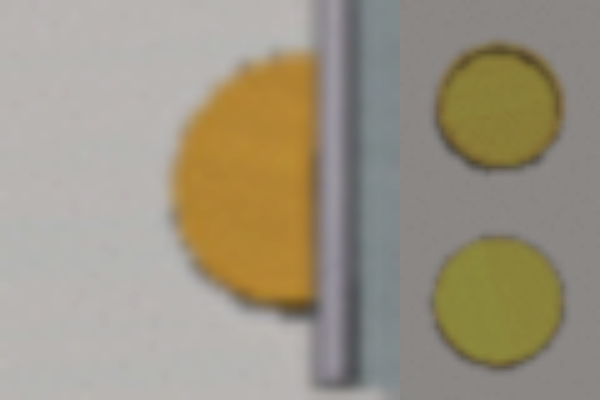

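The lid, at crop (290,180), shows no inner rim ring and looks like the reference lid lying panel up. It hasn't moved, since its left edge is still at column 197.

```bash
python3 -c "from plant import sign_off;print(sign_off())"
```

```text
the job is handed in; nothing more can be done
None
```

The lid flipped over the ramp's edge and came to rest in the tray, hollow side down by the top camera (partly hidden under the edge); I left the other lid and the tape roll alone and handed the job in at about 10.5 s.

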